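# Shut the recipe stand and hold its bag clip gaping over the edge

### The job

Push the tilted-out cover of the recipe stand fully shut over the card. Then squeeze the white bag clip's levers from above so that its jaws spread wide, bring it over the stand, and finish while holding it wide open, jaws down on either side of the middle of the stand's top edge (stand and cover both between the jaws, well past the edge), upright and in line with the edge, without touching it and without ever letting the clip bite it. Do not let go: I will straighten the card before it clamps; leave the pan, container, trivet and spoon where they are.

Things in the scene. Friction and masses are not known exactly. Their poses are not given: they have to be found in the camera images.
- stand: Recipe-card stand, fixed: steel base 200 (x) x 100 (y) x 12 mm and an upright steel back plate 170 mm wide (x), 4 mm thick (y 0 to +4 mm), top 150 mm above the counter; a paper card on its -y face; two thin stays lean on its +y face below z = 100 mm. Origin: centre of the base's underside; z up; x along the plate; the cover is on the -y side.
- stand_edge (a point): Middle of the stand's top edge with the cover shut, 150 mm above the counter; axes as the stand's (x along the edge, y across, z up). Plate and shut cover together are 9 mm thick here (y from -4.5 to +4.5 mm).
- cover (a joint): Angle of the stand's cover: 0 = shut, upright against the plate; grows as it tilts out to the stand's -y side, up to 1.0 rad; starts at 0.4 to 0.7. Hinge along the stand's x at its y = 0, 16 mm above the counter. Stiff hinge: it stays where left; about 1.2 N at the top edge moves it.
- cover_top (a point): Middle of the cover's free upper edge, on its outer (-y) face, 134 mm from the hinge. The cover is a clear pane in an aluminium frame, 170 mm wide, 134 mm high, 4 mm thick; its outer face lies 5 mm in front of the hinge line; shut, its top is level with the plate's.
- clip: White plastic bag clip, 60 to 110 g, standing on its shut lips, two levers up in a V. Origin: underneath, between the lips when shut; z up to the levers; x along the 70 mm wide lips; y the way it opens. Steel barrel along x at z = 45 mm, radius 6.5 mm. Levers (+y and -y): plates 34 mm wide in x, 4 mm thick, up to z = 82 mm shut (87 open); shut, 49 mm over their ends. Released, it springs shut.
- clip_a (a joint): Angle of the clip's +y half about the barrel: 0 = shut, 0.34 rad = fully open, a hard stop. Squeezing the levers' upper ends together along y takes about 3 N at first, 8 N at the end; at the stop the levers are parallel, 22 mm over the outside, a steady grasp, and the lips gape 30 mm. Both halves always turn equally.
- clip_b (a joint): Angle of the clip's -y half, as clip_a.
- lip_a (a point): Middle of the inner lower edge of the clip's +y lip. Fully open, the lips lie about 42 mm below the barrel's axis; the throat between lips and barrel is 35 mm deep.
- lip_b (a point): Middle of the inner lower edge of the clip's -y lip.
- pan: Bystander: aluminium frying pan, 240 mm across, 45 mm high, steel handle reaching 290 mm from its centre to -x, up to 70 mm high. Origin: centre of its underside.
- container: Bystander: teal plastic food container with its lid clipped down, 166 x 116 x 65 mm. Origin: centre of its underside.
- trivet: Bystander: round steel wire trivet, 166 mm across, 17 mm high. Origin: centre of its underside.
- spoon: Bystander: grey silicone spoon, 300 mm long along x, 50 mm wide at its head (+x), 14 mm thick. Origin: underneath, about its middle.
There are look-alikes about, which are no part of the job. Of the things shaped like the clip, the white one is meant.

How it is judged:
On the way, in this order (a step that is already met when the one before it is completed fails the run):
1. the cover of the stand is shut, the clip still on the counter (value of joint cover below 0.06 rad and height (world z) of clip below 0.02 m), for 0.2 s.
2. the clip, squeezed open, is lifted clear of the counter with the cover still shut (value of joint cover below 0.06 rad and value of joint each of clip_a, clip_b above 0.22 rad and contact force between the fingers and clip above 3 N and height (world z) of clip above 0.04 m), for 0.2 s.
At the end, for the whole second after the job is handed in: Cover under 0.06 rad; fingers hold the clip (>3 N), each half open >0.22 rad; lips on opposite sides of the top edge, each >7.5 mm from its mid-plane and >10 mm below it; clip within 25 mm of the middle, in line and upright within 0.25 rad, still (<0.03 m/s), not touching stand or cover (<0.3 N) (value of joint cover below 0.06 rad and value of joint each of clip_a, clip_b above 0.22 rad and contact force between the fingers and clip above 3 N and ((y of lip_a in the frame of stand_edge above 0.0075 m and y of lip_b in the frame of stand_edge below -0.0075 m) or (y of lip_b in the frame of stand_edge above 0.0075 m and y of lip_a in the frame of stand_edge below -0.0075 m)) and z of each of lip_a, lip_b in the frame of stand_edge below -0.01 m and x of clip in the frame of stand_edge between -0.025 and 0.025 m and angle between the x axis of clip and the x axis of stand_edge, either way round below 0.25 rad and angle between clip's own z axis and vertical below 0.25 rad and contact force between clip and stand below 0.3 N and linear speed of clip below 0.03 m/s); the arm keeps its last pose, push and grip.
It fails at once if the clip closes on the stand or its cover (contact force between clip and stand above 1 N and value of joint clip_a below 0.2 rad).
It fails at once if a bystander (pan, container, trivet, spoon) is moved by more than 25 mm (distance of any of pan, container, trivet, spoon from where it was at the start of the episode above 0.025 m).
It also fails if it takes over 54 s, if anything falls off the work surface, if the arm or the gripper's body presses on something with over 40 N, if the wrist force passes 120 N, or if a joint passes its speed limit or range.

### The arm

A 7-joint arm with a two-finger parallel gripper is mounted at the origin on the work surface. World frame = base frame: x ahead of the robot, y to its left, z up, the work surface at z = 0. Lengths are in m, angles in rad, forces in N, time in s.
With the tool pointing down it reaches from about 0.4 to 0.85 m from the base axis. Payload 10.4 kg.
Tool frame: the origin (TCP) lies between the finger pads; the fingertips stand 14 mm ahead of it and the grasp point (between the pads) lies 5 mm behind it (r.finger_overhang is the z of the fingertips in the tool frame, in m); z points along the fingers, y is the line along which they close (so a half turn about z gives the same grasp; the last joint's range is limited). The gripper opens to 87 mm and grips with 3 to 60 N. Pads are 19 mm wide; open, the fingers measure 117 mm over their backs; the gripper's body (75 mm by 190 mm) begins 51 mm behind the grasp point.
Start: joints at [1.205, 0.332, -0.065, 1.46, 0.022, 1.35, -0.088], TCP at [0.21, -0.589, 0.237] pointing down, gripper open.
Joint ranges: [-2.6, 2.6], [-0.5, 2.12], [-1.47, 1.34], [0.16, 2.42], [-1.27, 4.41], [0.06, 2.06], [-2.6, 2.6]. Speed limits (rad/s): [2.22, 2.22, 2.79, 2.79, 3.14, 3.14, 3.14].

### API

Orientations are given as a unit quaternion [x, y, z, w].
In Python, from bench import r, optics gives the robot as it stands.
- The arm moves only by the shell command python3 -m pendant 'ROWS' [FORCE]. ROWS is JSON, a list of rows, each a list of 7 numbers: the closure, from -1 (fully open) to 1 (shut), then the shift along the tool's x, y, z scaled (see below), then the turn, a rotation vector about the tool's x, y, z scaled (see below). In form: [[grip, x, y, z, rx, ry, rz], ...]. A call has 1 to 8 rows; each row is the pose to reach, as a shift and turn from the pose commanded when the call began, along the tool's axes at that moment; what a row does not reach only later rows make up. The controller multiplies each number of a shift by 0.3 m and each number of a turn by 120 degrees. A row lasts 1/8 s, in which the tool goes at most 62.5 mm and 10.7 degrees, less where a joint would pass 70% of its speed; a pose out of reach is approached as far as the arm can. A call with a number of a shift or a turn outside -1 to 1 is refused whole. A call with a gripper value outside its range is refused whole. The fingers move at their own pace and stop on an object; FORCE is the grip in N (left out, the last holds). Time passes only in rows, so rows that repeat a pose let the fingers close. It gives the time, the measured TCP pose, the force, the opening and the grip force at its end, in the units of the state.
- r.read_state(): the state, without advancing time (a new reading comes with each control period).
- optics.camera(name): name is "side" or "top"; returns a dict with "pixels" (384x512x3 uint8, red, green, blue), "vfov" (degrees; the focal length in pixels is half the picture's height over the tangent of half this angle, whatever the lens; pixels are square), "cx", "cy" (the principal point, pixels), "rvec" (rotation vector, rad) and "tvec" (3), from world to camera coordinates, as OpenCV has them. Camera axes: x right, y down, z forward; pixel columns grow to the right and rows downward; lengths in m; the calibration is good to about 2 mm. A picture is of the moment at which its call begins. There is no depth.
- r.close_job(): hands the job in; it is judged then, once.
The state is a dict: "time": time; "joint_positions": joint angles; "joint_vel": joint speeds; "joint_torque": joint torques, N m; "ee_pos": TCP position; "eef_rot": TCP orientation; "ft_force": force on the tool from outside, world axes, zero at the start; "torque": the same for the moment, N m; "width": finger opening in m; "grip_force": force on a finger pad.
Only numpy, scipy, OpenCV 4.12 (cv2) and the standard library are available. Lean on these libraries where they do the work, as an engineer would, in place of code of your own. Each camera call takes 0.05 s, during which the arm holds its last target. There are 200 camera calls.

## Working session

There is one attempt and no reset: what is moved stays moved. The work goes in short steps, Python scripts to look and compute and a shell command to move; the robot and the scene stay as the last step left them, time stands still between calls to the robot, and variables do not carry over. Pictures are saved under pics/ and viewed, at most 10 in all, crops included, and the job is handed in when it is done.

```bash
mkdir -p pics; ls; python3 - <<'E'
from bench import r, optics
import cv2
for n in("top","side"):
    c=optics.camera(n); cv2.imwrite(f"pics/{n}0.png",c["pixels"][:,:,::-1]); print(n,{k:c[k] for k in c if k!="pixels"})
s=r.read_state(); print(s["time"],s["ee_pos"],s["eef_rot"],s["width"],r.finger_overhang)
E
```

```text
pics
top {'vfov': 57.860212788086145, 'cx': 252.78642821525295, 'cy': 192.93316339351537, 'rvec': array([ 2.20374081, -2.17979119,  0.07446388]), 'tvec': array([0.02993278, 0.50261764, 1.04135331])}
side {'vfov': 44.77553950708335, 'cx': 266.834219726984, 'cy': 194.23797018995435, 'rvec': array([ 0.43583565, -2.82417196,  1.07250739]), 'tvec': array([0.49235021, 0.18563907, 1.27403805])}
0.1 [ 0.20999126 -0.58833412  0.23584897] [ 9.85342205e-01  1.70588284e-01 -1.28226307e-04 -6.00345900e-04] 0.08688525170520275 0.014
```

View pics/top0.png

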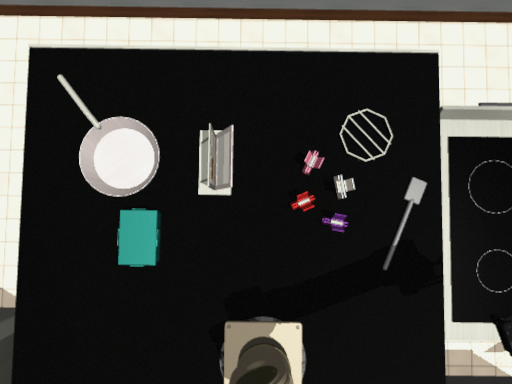

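View pics/side0.png

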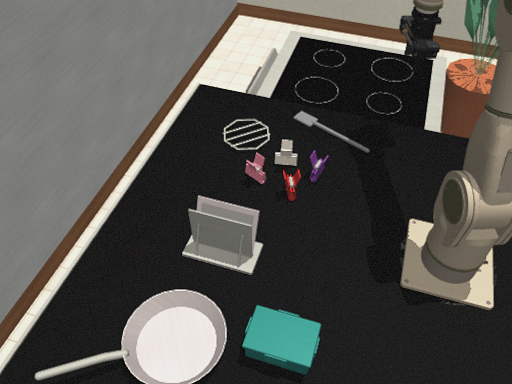

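Top view: the stand is at about (215,160), the white clip at (344,186) and the trivet at (367,135). The look-alike clips are pink (313,161), red (303,201) and purple (336,222). In the side view the stays face the camera and the cover leans away from it. I'll enlarge both views for detail.

```bash
cat > h.py <<'E'
import numpy as np, cv2
from bench import r, optics
def cam(n):
    c=optics.camera(n); c["R"]=cv2.Rodrigues(np.array(c["rvec"]))[0]; c["f"]=192/np.tan(np.radians(c["vfov"])/2); c["t"]=np.array(c["tvec"]); return c
def ray(c,u,v):
    d=c["R"].T@np.array([(u-c["cx"])/c["f"],(v-c["cy"])/c["f"],1]); return -c["R"].T@c["t"], d
def onz(c,u,v,z):
    o,d=ray(c,u,v); return o+d*(z-o[2])/d[2]
def tri(c1,p1,c2,p2):
    o1,d1=ray(c1,*p1);o2,d2=ray(c2,*p2)
    s=np.linalg.lstsq(np.c_[d1,-d2],o2-o1,rcond=None)[0]
    a,b=o1+d1*s[0],o2+d2*s[1]; return (a+b)/2,np.linalg.norm(a-b)
def proj(c,p):
    q=c["R"]@np.array(p)+c["t"]; return c["f"]*q[:2]/q[2]+[c["cx"],c["cy"]]
E
python3 - <<'E'
from h import *
t=cam("top");s=cam("side")
def crop(c,x,y,w,h,k): return cv2.resize(c["pixels"][y:y+h,x:x+w,::-1],None,fx=k,fy=k,interpolation=cv2.INTER_CUBIC)
a=np.hstack([crop(t,190,115,50,86,7)[:600],crop(t,320,160,50,86,7)[:600]])[:600]
cv2.imwrite("pics/a.png",a)
b=np.hstack([crop(s,175,190,95,85,5),crop(s,265,130,60,85,5)]);cv2.imwrite("pics/b.png",b);print(a.shape,b.shape)
for c in(t,s): print(-c["R"].T@c["t"])
E
```

```text
(600, 700, 3) (425, 775, 3)
[0.43570568 0.04028794 1.07073555]
[0.28069817 0.82350969 1.06915101]
```

View pics/a.png

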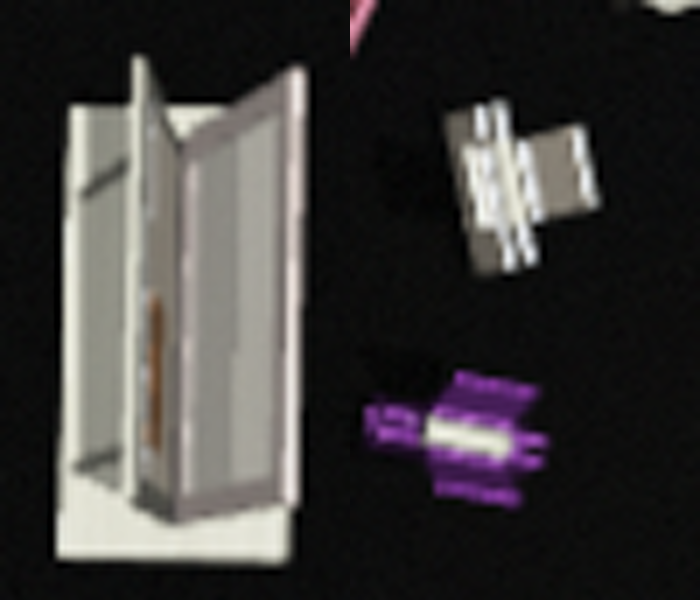

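View pics/b.png

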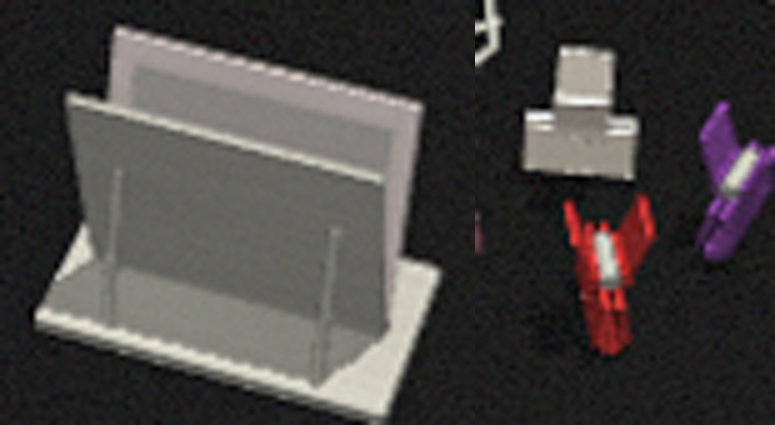

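Top crop: the plate's top edge runs (138,57)-(130,505) and the cover's free edge (300,68)-(290,503). The white clip's lever ends are at (477,188) and (590,166). Side crop: the plate top runs (68,96)-(383,183) and the cover top (118,28)-(420,103). The visible lever end is at (560,48)-(615,50), with a bright edge at (555,98)-(612,100).

```bash
python3 - <<'E'
from h import *
np.set_printoptions(precision=4,suppress=True)
t=cam("top");s=cam("side")
A=lambda x,y:(190+x/7-.43,115+y/7-.43); C=lambda x,y:(320+(x-350)/7-.43,160+y/7-.43)
S=lambda x,y:(175+x/5-.4,190+y/5-.4); D=lambda x,y:(265+(x-475)/5-.4,130+y/5-.4)
for n,a,b in[("plate far",(138,57),(68,96)),("plate near",(130,505),(383,183)),("cov far",(300,68),(118,28)),("cov near",(290,503),(420,103))]:
    print(n,*tri(t,A(*a),s,S(*b)))
print("plate z150",onz(t,*A(138,57),.15),onz(t,*A(130,505),.15),"side",onz(s,*S(68,96),.15),onz(s,*S(383,183),.15))
print("base",[onz(t,*A(*p),.012) for p in[(70,103),(55,558),(290,563)]])
print("clip lever far(-y)",[onz(t,*C(*p),.082) for p in[(580,125),(597,205)]],[onz(s,*D(*p),.082) for p in[(560,48),(615,50)]])
print("near lever",[onz(t,*C(*p),.082) for p in[(465,150),(490,230)]],[onz(s,*D(*p),.082) for p in [(555,98),(612,100)]])
print("lip bottom +y",[onz(t,*C(*p),.0) for p in[(445,110),(480,275)]],[onz(s,*D(*p),.0) for p in[(523,170),(633,180)]])
print("trivet/others", onz(t,367,135,0), onz(t,313,161,0),onz(t,303,201,0),onz(t,336,222,0))
# threshold bright components of clip
for c,(x0,y0,w,h) in((t,(325,165,40,40)),(s,(270,135,30,35))):
    m=(c["pixels"][y0:y0+h,x0:x0+w].min(2)>60).astype(np.uint8)
    ys,xs=np.nonzero(m); print(xs.min()+x0,xs.max()+x0,ys.min()+y0,ys.max()+y0)
E
```

```text
plate far [0.6804 0.1546 0.1524] 0.0011314202026842088
plate near [0.51   0.1552 0.1486] 0.001644756755109249
cov far [0.6803 0.0933 0.1386] 0.0015727564071243245
cov near [0.5111 0.0946 0.1409] 0.0002535746616942077
plate z150 [0.6816 0.155  0.15  ] [0.509  0.1548 0.15  ] side [0.6809 0.1529 0.15  ] [0.5104 0.1563 0.15  ]
base [array([0.6975, 0.2018, 0.012 ]), array([0.4965, 0.2042, 0.012 ]), array([0.4954, 0.1018, 0.012 ])]
clip lever far(-y) [array([ 0.5457, -0.2492,  0.082 ]), array([ 0.513 , -0.2559,  0.082 ])] [array([ 0.5454, -0.2503,  0.082 ]), array([ 0.5119, -0.2594,  0.082 ])]
near lever [array([ 0.5349, -0.202 ,  0.082 ]), array([ 0.5023, -0.2121,  0.082 ])] [array([ 0.5357, -0.205 ,  0.082 ]), array([ 0.5017, -0.2143,  0.082 ])]
lip bottom +y [array([ 0.5609, -0.2133,  0.    ]), array([ 0.4878, -0.2285,  0.    ])] [array([ 0.5577, -0.2183,  0.    ]), array([ 0.4873, -0.2318,  0.    ])]
trivet/others [ 0.6887 -0.3198  0.    ] [ 0.6048 -0.1508  0.    ] [ 0.48   -0.1199  0.    ] [ 0.4165 -0.2216  0.    ]
334 355 174 198
274 297 139 165
```

Every cross-check agrees. The stand is at (0.596, 0.153) with yaw about 0, and the cover is at about 0.42 rad. The clip is at (0.524, -0.231) with yaw about 12.5°. Next I'll move, fingers shut, to the outer side of the cover.

```bash
python3 -m pendant '[[1,0.16,-0.13,0,0,0,0],[1,0.32,-0.26,0,0,0,0],[1,0.48,-0.39,0,0,0,0],[1,0.64,-0.52,0,0,0,0],[1,0.8,-0.65,0,0,0,0],[1,0.96,-0.77,0,0,0,0],[1,0.96,-0.77,0,0,0,0]]' 10
```

```text
time: 1.18
ee_pos: [0.4063, -0.27, 0.237]
eef_rot: [0.985, 0.175, 0.001, -0.0]
ft_force: [-0.4, -1.1, 0.1]
width: 0.0248
grip_force: 0.0
```

```bash
python3 -m pendant '[[1,0.16,-0.13,0,0,0,0.04],[1,0.32,-0.26,0,0,0,0.08],[1,0.48,-0.39,0,0,0,0.12],[1,0.64,-0.52,0,0,0,0.167],[1,0.8,-0.65,0,0,0,0.167],[1,0.96,-0.77,0,0,0,0.167],[1,0.96,-0.77,0,0,0,0.167],[1,0.96,-0.77,0,0,0,0.167]]'
```

```text
time: 2.17
ee_pos: [0.5973, 0.0387, 0.2361]
eef_rot: [1.0, -0.004, -0.0, 0.0]
ft_force: [0.0, -1.2, -0.4]
width: 0.0006
grip_force: 0.0
```

```bash
python3 -m pendant '[[1,0,0,0.19,0,0,0],[1,0,0,0.373,0,0,0],[1,0,-0.08,0.373,0,0,0],[1,0,-0.14,0.373,0,0,0],[1,0,-0.2,0.373,0,0,0],[1,0,-0.25,0.373,0,0,0],[1,0,-0.28,0.373,0,0,0],[1,0,-0.287,0.373,0,0,0]]'
```

```text
time: 3.18
ee_pos: [0.5979, 0.1268, 0.1247]
eef_rot: [1.0, -0.003, 0.0, -0.0]
ft_force: [-0.3, -2.2, 1.7]
width: 0.0006
grip_force: 0.8
```

```bash
python3 -m pendant '[[1,0,-0.007,0,0,0,0],[1,0,-0.013,0,0,0,0],[1,0,-0.02,0,0,0,0],[1,0,-0.02,0,0,0,0]]'; python3 - <<'E'
from h import *
t=cam("top");s=cam("side")
k=lambda c,x,y,w,h,f:cv2.resize(c["pixels"][y:y+h,x:x+w,::-1],None,fx=f,fy=f,interpolation=cv2.INTER_CUBIC)
cv2.imwrite("pics/c.png",np.hstack([k(t,185,115,80,90,5),k(s,175,185,80,90,5)]))
E
```

```text
time: 3.68
ee_pos: [0.598, 0.1323, 0.1246]
eef_rot: [1.0, -0.003, 0.0, -0.0]
ft_force: [-0.3, -0.1, 0.7]
width: 0.001
grip_force: 0.3
```

View pics/c.png

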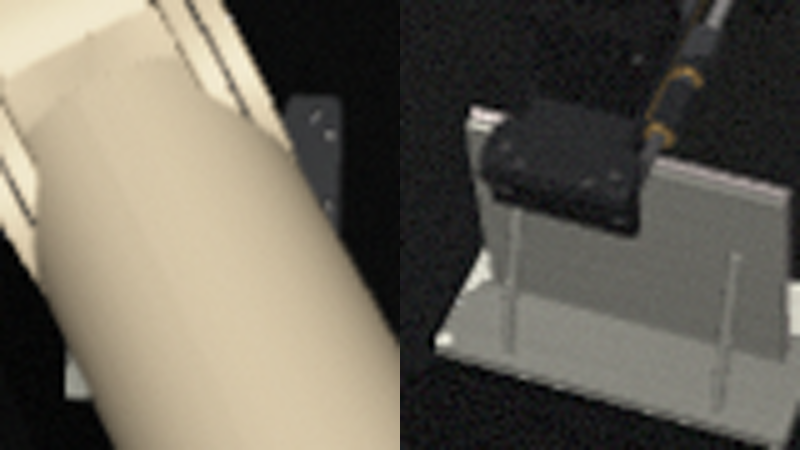

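The side crop shows the cover nearly flush: the pink strip runs just behind the plate's top edge from (470,110) to (790,190). I'll press until there's clear resistance.

```bash
python3 -m pendant '[[1,0,-0.005,0,0,0,0],[1,0,-0.01,0,0,0,0],[1,0,-0.01,0,0,0,0]]'
```

```text
time: 4.15
ee_pos: [0.5979, 0.1346, 0.1246]
eef_rot: [1.0, -0.004, -0.0, 0.0]
ft_force: [-0.9, -2.7, 2.7]
width: 0.0005
grip_force: 2.0
```

```bash
python3 -m pendant '[[1,0,-0.005,0,0,0,0],[1,0,-0.01,0,0,0,0],[1,0,-0.01,0,0,0,0]]'; python3 -m pendant '[[1,0,-0.005,0,0,0,0],[1,0,-0.01,0,0,0,0],[1,0,-0.01,0,0,0,0]]'
```

```text
time: 4.53
ee_pos: [0.598, 0.1349, 0.1246]
eef_rot: [1.0, -0.005, -0.001, 0.002]
ft_force: [-3.8, -13.1, 5.7]
width: 0.0005
grip_force: 6.5
time: 4.9
ee_pos: [0.598, 0.1351, 0.1245]
eef_rot: [1.0, -0.006, -0.001, 0.004]
ft_force: [-6.9, -20.1, 9.2]
width: 0.0008
grip_force: 11.0
```

The cover is shut against the plate, with firm contact at y=0.135. I'll back off and go above the clip.

```bash
python3 -m pendant '[[1,0,0.1,0,0,0,0],[1,0,0.25,0,0,0,0],[-1,0,0.35,-0.15,0,0,0],[-1,-0.06,0.5,-0.3,0,0,-0.04],[-1,-0.12,0.65,-0.3,0,0,-0.08],[-1,-0.18,0.8,-0.3,0,0,-0.108],[-1,-0.247,0.98,-0.3,0,0,-0.108],[-1,-0.247,0.98,-0.3,0,0,-0.108]]'
```

```text
time: 5.9
ee_pos: [0.5203, -0.157, 0.2145]
eef_rot: [0.994, 0.106, -0.0, 0.001]
ft_force: [0.9, 0.5, -0.1]
width: 0.0524
grip_force: 0.0
```

```bash
python3 -m pendant '[[-1,-0.02,0.13,0,0,0,0],[-1,-0.039,0.244,0,0,0,0],[-1,-0.039,0.244,0.1,0,0,0],[-1,-0.039,0.244,0.2,0,0,0],[-1,-0.039,0.244,0.2,0,0,0]]'; python3 - <<'E'
from h import *
t=cam("top");s=cam("side")
k=lambda c,x,y,w,h,f:cv2.resize(c["pixels"][y:y+h,x:x+w,::-1],None,fx=f,fy=f,interpolation=cv2.INTER_CUBIC)
cv2.imwrite("pics/d.png",np.hstack([k(t,190,115,50,100,5),k(s,180,90,60,100,5),k(s,235,105,100,100,5)[:, :]][1:]))
E
```

```text
time: 6.52
ee_pos: [0.5256, -0.2247, 0.1527]
eef_rot: [0.994, 0.11, -0.001, -0.001]
ft_force: [0.3, 0.3, 0.1]
width: 0.0865
grip_force: 0.0
```

View pics/d.png

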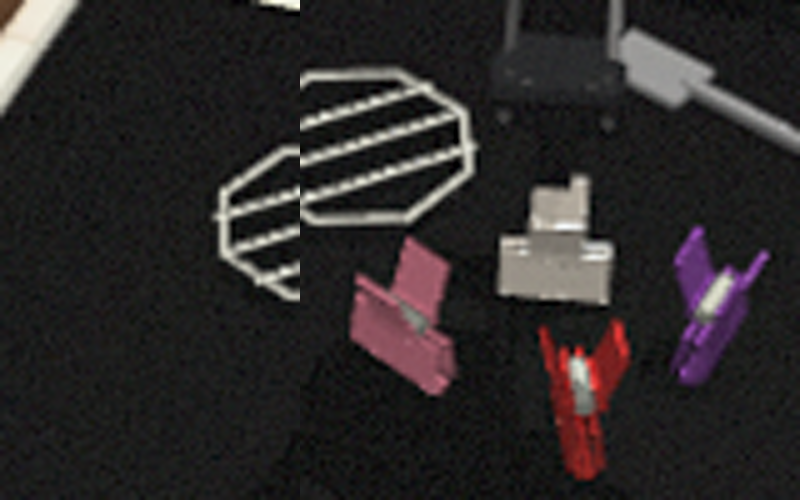

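```bash
python3 - <<'E'
from h import *
s=cam("side")
for p in[(.5256,-.2247,.1527),(.5256,-.2247,.138),(.513,-.18,.138),(.54,-.27,.138),(.524,-.231,.082),(.524,-.231,.21)]:
    q=proj(s,p); print(p,q,(q-[235,105])*5+[300,0])
st=r.read_state();print(st["ee_pos"],st["eef_rot"],st["time"])
k=cv2.imwrite("pics/e.png",s["pixels"][:,:,::-1])
E
```

```text
(0.5256, -0.2247, 0.1527) [286.57263865 128.34598954] [557.86319324 116.7299477 ]
(0.5256, -0.2247, 0.138) [286.33287433 132.07747993] [556.66437167 135.38739966]
(0.513, -0.18, 0.138) [286.37789274 142.45289921] [556.88946369 187.26449607]
(0.54, -0.27, 0.138) [285.78125136 121.9068682 ] [553.90625678  84.534341  ]
(0.524, -0.231, 0.082) [286.49025508 144.57812643] [557.45127538 197.89063213]
(0.524, -0.231, 0.21) [288.64936472 112.03074831] [568.24682358  35.15374154]
[ 0.5273749  -0.22583874  0.15609055] [9.93954014e-01 1.09792912e-01 9.14716502e-04 3.13584436e-04] 6.675
```

View pics/e.png

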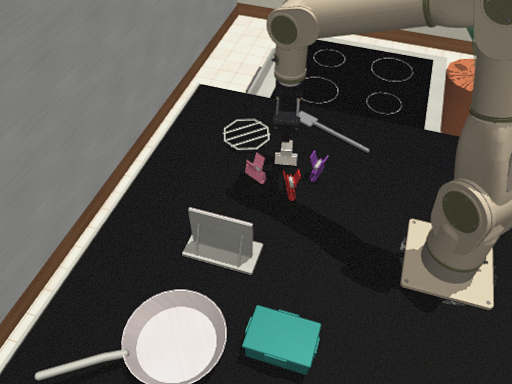

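The gripper body (287,118) is in line above the white clip and the cover is shut. I'll centre, descend and squeeze.

```bash
python3 -m pendant '[[-1,-0.015,0.014,0.05,0,0,0],[-1,-0.015,0.014,0.15,0,0,0],[-1,-0.015,0.014,0.23,0,0,0],[-1,-0.015,0.014,0.275,0,0,0],[-1,-0.015,0.014,0.275,0,0,0],[-1,-0.015,0.014,0.275,0,0,0]]'
```

```text
time: 7.42
ee_pos: [0.5235, -0.2316, 0.0731]
eef_rot: [0.994, 0.109, 0.001, 0.0]
ft_force: [-0.8, -0.1, -0.8]
width: 0.0867
grip_force: 0.0
```

```bash
python3 -m pendant '[[0.2,0,0,0,0,0,0],[0.4,0,0,0,0,0,0],[0.6,0,0,0,0,0,0],[0.8,0,0,0,0,0,0],[1,0,0,0,0,0,0],[1,0,0,0,0,0,0],[1,0,0,0,0,0,0],[1,0,0,0,0,0,0]]' 25
```

```text
time: 8.43
ee_pos: [0.5239, -0.2297, 0.0741]
eef_rot: [0.994, 0.11, 0.001, -0.001]
ft_force: [-5.7, 6.8, 20.1]
width: 0.0251
grip_force: 24.9
```

```bash
python3 -m pendant '[[1,0,0,-0.01,0,0,0],[1,0,0,-0.02,0,0,0],[1,0,0,-0.02,0,0,0],[1,0,0,-0.02,0,0,0]]'
```

```text
time: 8.93
ee_pos: [0.5227, -0.2315, 0.0779]
eef_rot: [0.994, 0.109, -0.0, -0.0]
ft_force: [0.0, 0.1, -0.6]
width: 0.0213
grip_force: 25.0
```

The clip is fully open at 21 mm width and steady. Lifting it.

```bash
python3 -m pendant '[[1,0,0,-0.05,0,0,0],[1,0,0,-0.13,0,0,0],[1,0,0,-0.23,0,0,0],[1,0,0,-0.33,0,0,0],[1,0,0,-0.43,0,0,0],[1,0,0,-0.53,0,0,0],[1,0,0,-0.63,0,0,0],[1,0,0,-0.65,0,0,0]]'; python3 - <<'E'
from h import *
s=cam("side");t=cam("top")
k=lambda c,x,y,w,h,f:cv2.resize(c["pixels"][y:y+h,x:x+w,::-1],None,fx=f,fy=f,interpolation=cv2.INTER_CUBIC)
cv2.imwrite("pics/f.png",np.hstack([k(s,250,60,80,100,5),k(t,300,140,80,100,5)]))
st=r.read_state();print(st["ee_pos"],st["eef_rot"],st["time"])
p=st["ee_pos"]
for dz in(0,-.03,-.075): print(dz,(proj(s,p+[0,0,dz])-[250,60])*5,(proj(t,p+[0,0,dz])-[300,140])*5)
E
```

```text
time: 9.93
ee_pos: [0.5237, -0.2314, 0.2761]
eef_rot: [0.994, 0.109, 0.002, 0.001]
ft_force: [0.6, -0.4, -1.6]
width: 0.0215
grip_force: 25.0
[ 0.52302108 -0.23133626  0.27378788] [9.93993110e-01 1.09440995e-01 4.79669612e-04 3.69586405e-04] 10.025
0 [201.05137074 170.15735024] [344.97054431 191.04859894]
-0.03 [198.15967063 213.28200337] [323.73130224 197.63707222]
-0.075 [194.00039854 275.31027696] [294.59167366 206.67626786]
```

View pics/f.png

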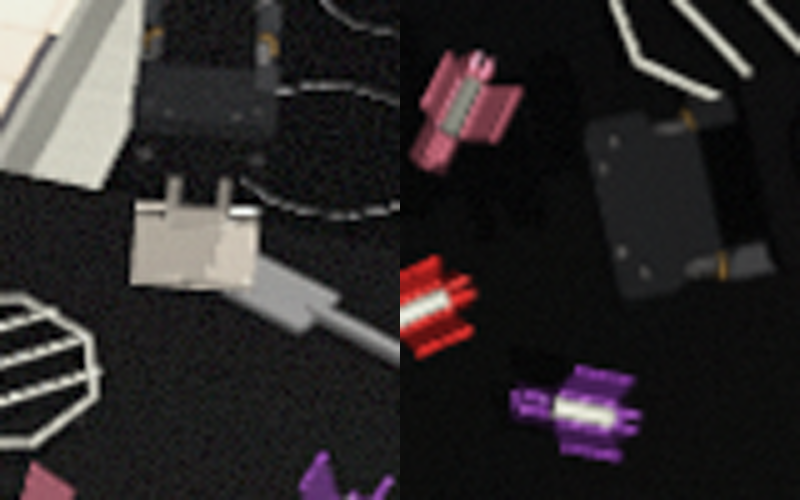

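The clip is held upright with its jaws spread. The lips' lower edge is at about (195,287), roughly 70 mm below the TCP. I'll carry it to the stand while aligning the yaw.

```bash
python3 -m pendant '[[1,0.03,-0.07,0,0,0,0.01],[1,0.08,-0.2,0,0,0,0.03],[1,0.14,-0.34,0,0,0,0.05],[1,0.2,-0.48,0,0,0,0.07],[1,0.26,-0.62,0,0,0,0.09],[1,0.32,-0.76,0,0,0,0.107],[1,0.36,-0.85,0,0,0,0.107],[1,0.384,-0.9,0,0,0,0.107]]'; python3 -m pendant '[[1,0,0,0,0,0,0],[1,0,0,0,0,0,0]]'
```

```text
time: 11.02
ee_pos: [0.5761, 0.0589, 0.272]
eef_rot: [1.0, -0.001, -0.001, -0.0]
ft_force: [0.8, -0.4, -0.3]
width: 0.0212
grip_force: 25.0
time: 11.28
ee_pos: [0.5766, 0.0555, 0.2728]
eef_rot: [1.0, -0.003, -0.0, 0.0]
ft_force: [-0.2, -0.9, -1.1]
width: 0.0214
grip_force: 25.0
```

```bash
python3 -m pendant '[[1,0.02,-0.06,0,0,0,0],[1,0.04,-0.14,0,0,0,0],[1,0.063,-0.22,0,0,0,0],[1,0.063,-0.29,0,0,0,0],[1,0.063,-0.327,0,0,0,0],[1,0.063,-0.327,0,0,0,0],[1,0.063,-0.327,0,0,0,0]]'; python3 - <<'E'
from h import *
s=cam("side");t=cam("top")
k=lambda c,x,y,w,h,f:cv2.resize(c["pixels"][y:y+h,x:x+w,::-1],None,fx=f,fy=f,interpolation=cv2.INTER_CUBIC)
cv2.imwrite("pics/g.png",k(s,170,120,110,150,4))
p=r.read_state()["ee_pos"];print(p)
for q in(p,p-[0,0,.07],p+[0.035,.019,-.07],p+[-.035,.019,-.07],p+[0,.015,-.07],np.array([.68,.155,.15]),np.array([.511,.155,.15])): print((proj(s,q)-[170,120])*4)
E
```

```text
time: 12.15
ee_pos: [0.5962, 0.1542, 0.2731]
eef_rot: [1.0, -0.003, 0.0, 0.0]
ft_force: [0.3, -0.0, 0.1]
width: 0.0213
grip_force: 25.0
[0.59621086 0.15410269 0.27315456]
[183.86134597 255.88654948]
[191.26109528 334.03351262]
[125.679237   343.17363643]
[234.5779186  370.92245749]
[182.24741515 352.09934234]
[ 72.68926692 357.99313026]
[324.59534692 422.93842229]
```

View pics/g.png

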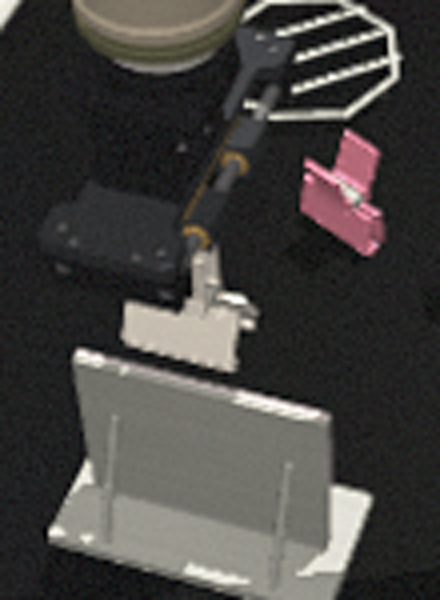

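The lips' lower edge runs (122,346)-(237,372), centred over the stand and parallel to its top edge, which confirms the lips 71 mm below the TCP. Lowering until they sit about 19 mm past the edge.

```bash
python3 -m pendant '[[1,0,0,0.04,0,0,0],[1,0,0,0.09,0,0,0],[1,0,0,0.13,0,0,0],[1,0,0,0.16,0,0,0],[1,0,0,0.18,0,0,0],[1,0,0,0.2,0,0,0],[1,0,0,0.22,0,0,0],[1,0,0,0.237,0,0,0]]'; python3 -m pendant '[[1,0,0,0,0,0,0],[1,0,0,0,0,0,0],[1,0,0,0,0,0,0]]'; python3 - <<'E'
from h import *
s=cam("side")
cv2.imwrite("pics/i.png",cv2.resize(s["pixels"][150:260,170:280,::-1],None,fx=5,fy=5,interpolation=cv2.INTER_CUBIC))
p=r.read_state()["ee_pos"];print(p)
for y in(.015,.019):print([(proj(s,p+[a,y,-.071])-[170,150])*5 for a in(.035,-.035)])
E
```

```text
time: 13.25
ee_pos: [0.596, 0.1553, 0.2018]
eef_rot: [1.0, -0.002, 0.0, 0.0]
ft_force: [0.5, 0.2, -0.4]
width: 0.0211
grip_force: 25.0
time: 13.62
ee_pos: [0.5961, 0.1553, 0.2023]
eef_rot: [1.0, -0.002, 0.0, -0.0]
ft_force: [0.5, 0.5, -1.0]
width: 0.0215
grip_force: 25.0
[0.5960879  0.15523691 0.20226298]
[array([171.90680297, 366.02045426]), array([301.71226496, 400.00709949])]
[array([168.90249905, 371.96393357]), array([298.9580326 , 406.08979476])]
```

View pics/i.png

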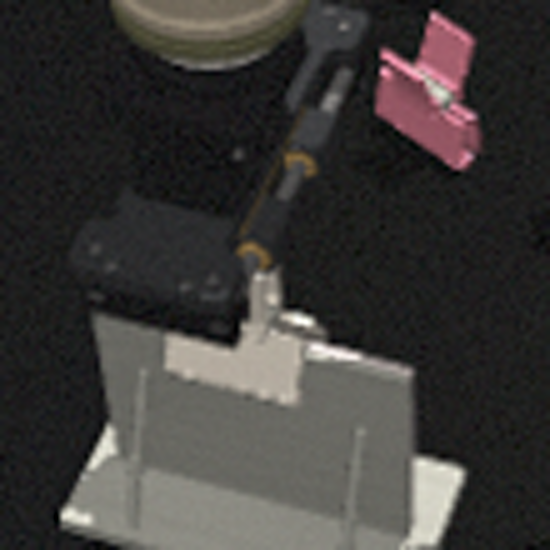

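The near lip, with its lower edge at (165,373)-(298,405), hangs in front of the plate. The far lip is behind it, the cover is shut and there's no contact force. I'll trim 1.5 mm towards centre, settle and hand in.

```bash
python3 -m pendant '[[1,0,0.005,0,0,0,0],[1,0,0.005,0,0,0,0],[1,0,0.005,0,0,0,0],[1,0,0.005,0,0,0,0],[1,0,0.005,0,0,0,0]]' && python3 -c "
from bench import r
print(r.close_job())"
```

```text
time: 14.3
ee_pos: [0.596, 0.1538, 0.2021]
eef_rot: [1.0, -0.002, 0.0, 0.0]
ft_force: [0.1, 0.4, -0.8]
width: 0.0214
grip_force: 25.0
the job is handed in; nothing more can be done
None
```

I shut the cover, and the arm is holding the white clip wide open with its jaws on either side of the middle of the stand's top edge and no contact force felt; the job is handed in at 14.3 s, but no verdict was returned.

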